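Turn the planter's bare side to the spray gun

ROBOT

A 6-joint arm with a two-finger parallel gripper is mounted at the origin on the work surface. World frame = base frame: x ahead of the robot, y to its left, z up, the work surface at z = 0. Lengths are in m, angles in rad, forces in N, time in s.
With the tool pointing down it reaches from about 0.275 to 0.825 m from the base axis. Payload 4.9 kg.
Tool frame: the origin (TCP) lies midway between the tips of the shut fingers; the grasp point (between the pads) lies 19 mm behind it (grip_point_offset is the distance from the TCP to the grasp point, in m); z points along the fingers, x is the direction in which the jaws open and shut, and the axes are right-handed (so a half turn about z gives the same grasp; the last joint's range is limited). The gripper opens to 85 mm and grips with 20 to 120 N. Pads are 22 mm wide; open, the fingers measure 114 mm over their backs; the gripper's body (76 mm by 85 mm) begins 54 mm behind the grasp point. The pads swing forward as they close: fully open they stand 13 mm farther back than shut.
Start: joints at [1.114, 0.326, -0.193, 1.052, 0, 1.437], TCP at [0.174, 0.522, 0.231] pointing down, gripper open.
Joint ranges: [-2.65, 2.65], [-0.97, 1.79], [-1.3, 1.35], [-1.93, 2.1], [-1.47, 1.37], [-3.14, 3.14]. Speed limits (rad/s): [2.57, 2.57, 3.14, 3.14, 3.14, 3.14].

INTERFACE

Orientations are given as a rotation vector (axis times angle).
In Python, from cell import * gives the robot as it stands. Calls block until the motion is done:
- movep(position, orientation): joint-space move of the TCP to a pose.
- move_l(position, velocity=0.15, rot=None, until_force=None): straight line of the TCP; rot=None keeps the orientation; velocity is the mean speed in m/s. With until_force (N) it stops when the force on the tool has changed by that much, and returns True; else False.
- set_joints(angles): joint-space move.
- let_go() and grab(newtons=None): open the fingers fully, or close them until they stop; newtons is the grip in N (None keeps the last).
- sleep(seconds).
- ik(position, orientation): joint angles nearest the present ones, or None.
- get_state(): the state.
- grab_frame(name): name is "scene" or "top"; returns a dict with "img" (480x640x3 uint8, red, green, blue), "fx", "fy", "cx", "cy" (pixels), "k1" (the pictures are not rectified: a ray, as slopes to the right and down, at radius r is drawn at 1 + k1 r^2 times it, then the intrinsics apply), "cam_to_world" (4x4, takes a point from camera to world coordinates). Camera axes: x right, y down, z forward; pixel columns grow to the right and rows downward; lengths in m; the calibration is good to about 2 mm. A picture is of the moment at which its call begins. There is no depth.
A pose or a line that the arm cannot do raises MotionError and nothing moves.
- sign_off(): hands the job in, once; it reports no verdict.
Trained networks look in the newest picture that a camera, given by its name, has taken for a name from the list of things; names that differ only in an ending like _2 or _b are one class to them, and where a whole thing is asked for, a point or a joint stands for the part that bears it (a point fixed in the world has none). Each returns a list of dicts, best first, with "score" (0 to 1); they miss things now and then, are a little off and sometimes report something else, mostly with a low value. They report only what shows in the picture. A call takes as long as a camera call. They do not tell look-alikes from the thing itself.
- spot_in(camera, name): "centre" ([column, row] in pixels, amid what is visible of it).
- silhouettes(camera, name): "mask" (480x640 bool, what is visible of it) and "centre" ([column, row] in pixels, amid what is visible of it).
- tip_of(camera, name): "centre" ([column, row] in pixels: a listed point, or the origin of a listed thing).
The state is a dict: "clock": time; "q": joint angles; "joint_velocities": joint speeds; "tau": joint torques, N m; "position": TCP position; "eef_rot": TCP orientation; "contact_force": force on the tool from outside, world axes, zero at the start; "wrist_torque": the same for the moment, N m; "finger_gap": opening from 0.0 (shut) to 1.0 (fully open).
Only numpy, scipy, OpenCV 4.12 (cv2) and the standard library are available. Lean on these libraries where they do the work, as an engineer would, in place of code of your own. Each camera call takes 0.05 s, during which the arm holds its last target.

TASK

The little planter box on the spray turntable is freshly painted blue on three sides. Push the turntable round by its spokes with a fingertip until the planter's bare wooden side squarely faces the nozzle of the spray gun. The paint is wet, so do not touch or lift the planter, and leave the other loose things where they are.

Things in the scene. Friction and masses are not known exactly. Their poses are not given: they have to be found in the camera images.
- station: spray station fixed to the bench: plywood board 500 x 500 x 12 mm (200 mm behind the axis to 300 mm beyond it), pedestal with turntable, spray gun on a post. Origin on the turntable's axis at bench height; z up, x from the axis to the gun. The gun and its stand fill 195 to 300 mm out along x, 90 mm wide, up to 205 mm above the bench
- nozzle (a point): the brass tip of the spray gun's nozzle, 195 mm from the turntable's axis along the station's x and 108 mm above the bench; it points at the axis
- turntable (a joint): angle of the turntable about its vertical axis, anticlockwise from above; no stops, light friction (0.15 N m, about 1.2 N at a spoke), stays where it is left. Metal disc of 80 mm radius, top 55 mm above the bench, with four spokes at right angles. At 0 the spokes lie along the station's x and y axes
- knob (a point): centre of the red ball (22 mm) ending one spoke, the one along the station's +x at joint value 0: 155 mm from the axis, 47.5 mm above the bench. All four spokes are alike: level round steel bars 12 mm thick, from the disc's edge (80 mm) to 150 mm from the axis, centre line 47.5 mm above the bench, free space below down to the board (12 mm)
- planter: small square wooden planter box, open on top, 90 x 90 mm and 60 mm high, walls 13 mm thick with a black inside (its top 115 mm above the bench), about 0.3 kg, standing loose on the middle of the turntable, carried round by it. Three sides are freshly painted blue, the fourth, with its top edge, is bare light wood. Origin at the centre of its underside, z up, x points out through the bare side
- tape: yellow roll of tape lying flat on the board, 84 mm across, 24 mm high; loose, a bystander, origin at its underside
- jar: amber jar with a steel lid, 56 mm across, 50 mm high, standing on the board; loose, a bystander, origin at its underside
- block: cork sanding block, 50 x 75 x 30 mm high, lying on the board; loose, a bystander, origin at its underside
- paint_can: paint can, 90 mm across, 110 mm high, on the bench to the robot's left; loose, a bystander, origin at its underside
- spray_can: bottle with a red cap, 64 mm across, 190 mm high, on the bench to the robot's left; loose, a bystander, origin at its underside
- brush: paint brush lying on the bench to the robot's right; loose, a bystander, origin at its underside
- scraper: flat scraper lying on the bench to the robot's right; loose, a bystander, origin at its underside
There are look-alikes about, which are no part of the job. What is shaped like the planter but purple is not meant.

How it is judged:
At the end, for the whole second after the job is handed in: The planter's bare side faces the nozzle within 10 degrees (the nozzle lies within 34 mm of the planter's own x axis, on the bare side), the planter stands upright on the disc within 20 mm of the axis, and turntable and planter are at rest (not (y of nozzle in the frame of planter above 0.034 m or y of nozzle in the frame of planter below -0.034 m) and x of nozzle in the frame of planter above 0.1 m and horizontal distance between planter and station below 0.02 m and angle between planter's own z axis and vertical below 0.1 rad and height (world z) of planter between 0.05 and 0.06 m and velocity of joint turntable between -0.03 and 0.03 rad/s and linear speed of planter below 0.01 m/s); the robot touches nothing.
It fails at once if the wet planter is touched by the robot (contact force between planter and the fingers above 0.2 N or contact force between planter and the arm above 0.2 N).
It fails at once if the planter is lifted off the turntable or knocked off its middle (height (world z) of planter above 0.063 m or horizontal distance between planter and station above 0.03 m).
It fails at once if another loose thing is moved by more than 25 mm (distance of any of tape, jar, block, paint_can, spray_can, brush, scraper from where it was at the start of the episode above 0.025 m).
It also fails if it takes over 72 s, if anything falls off the work surface, if the arm or the gripper's body presses on something with over 40 N, if the wrist force passes 120 N, or if a joint passes its speed limit or range.

## Working session

There is one attempt and no reset: what is moved stays moved. The work goes in short steps, each a Python script; the robot and the scene stay as the last script left them, time stands still between calls to the robot, and variables do not carry over. Pictures are saved under pics/ and viewed, and the job is handed in when it is done.

```bash
mkdir -p pics; ls; python3 - <<'E'
from cell import *
import cv2
for n in ("scene","top"):
    f=grab_frame(n); cv2.imwrite(f"pics/{n}0.png",f["img"][:,:,::-1])
    print(n,f["fx"],f["fy"],f["cx"],f["cy"],f["k1"],f["cam_to_world"])
    for t in ("planter","turntable","knob","nozzle","station","tape","jar","block"):
        for fn in (tip_of,):
            try: print(t,[(d["centre"],round(d["score"],2)) for d in fn(n,t)])
            except Exception as e: print(t,e)
print(get_state())
E
```

```text
pics
scene 433.9709478075491 433.9709478075491 328.0068417694052 242.69391888518874 -0.0708573103480219 [[-0.58002559  0.61185983 -0.53777119  1.23162839]
 [ 0.81449552  0.44609729 -0.370937    0.43440338]
 [ 0.01293682 -0.65316518 -0.75710494  1.0136019 ]
 [ 0.          0.          0.          1.        ]]
planter [([223.6, 242.2], 0.95), ([440.1, 339.7], 0.94), ([267.9, 199.4], 0.7), ([470.7, 294.9], 0.56), ([497.1, 359.2], 0.53)]
turntable it knows: block, brush, jar, knob, nozzle, paint_can, planter, scraper, spray_can, station, tape
knob [([302.4, 297.2], 0.86)]
nozzle [([294.8, 295.6], 0.57)]
station [([335.9, 274.9], 0.69), ([527.8, 329.7], 0.55)]
tape [([407.9, 291.9], 0.91)]
jar [([301.8, 216.2], 0.76)]
block [([264.0, 255.7], 0.76), ([336.0, 273.1], 0.64)]
top 470.5140530798358 470.5140530798358 318.5389569260395 234.8460995533297 -0.11817208636089058 [[-0.02387512 -0.98247659  0.18485058  0.35398175]
 [-0.99966003  0.021524   -0.01471557 -0.01487548]
 [ 0.01047897 -0.18513907 -0.98265646  1.30930384]
 [ 0.          0.          0.          1.        ]]
planter [([430.4, 276
[... 389 characters left out ...]
], 0.63), ([296.7, 235.2], 0.45)]
{'clock': 0.8, 'q': array([ 1.11381395e+00,  3.26153927e-01, -1.92584341e-01,  1.05199981e+00,
        2.47253075e-05,  1.43658796e+00]), 'joint_velocities': array([-0.00054157,  0.00125402,  0.00031555,  0.00185017, -0.00014414,
        0.00010751]), 'tau': array([-3.76930857e-04, -4.43275738e+01,  2.62744242e+01,  8.85997397e-04,
       -5.56383645e-05,  7.08193184e-07]), 'position': array([0.17445883, 0.5216292 , 0.23131191]), 'eef_rot': array([-2.54949222e+00, -1.83558834e+00, -6.24683016e-05]), 'contact_force': array([ 0.13513161, -0.05793684,  0.06018276]), 'wrist_torque': array([ 0.03773766, -0.06948563,  0.00618698]), 'finger_gap': 1.000152873273945}
```

View pics/scene0.png

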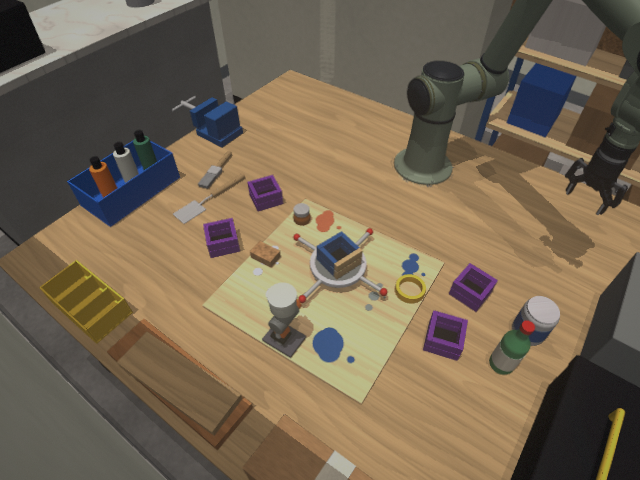

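View pics/top0.png

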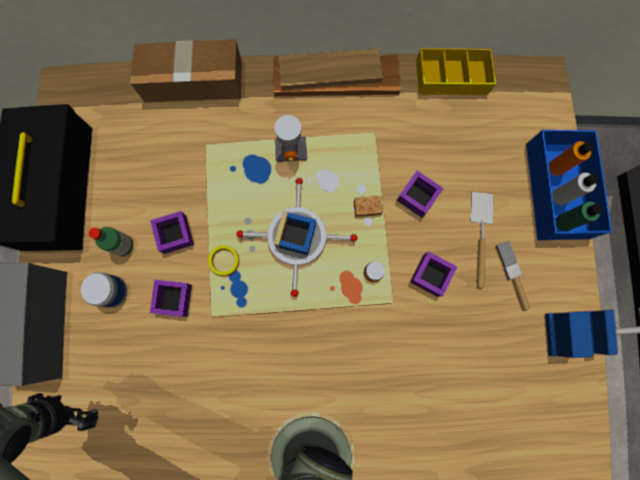

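```bash
cat > h.py <<'E'
from cell import *
import cv2, numpy as np
def K(f): return np.array([[f["fx"],0,f["cx"]],[0,f["fy"],f["cy"]],[0,0,1.]]), np.array([f["k1"],0,0,0,0.])
def back(f,px,z):
    k,d=K(f); px=np.asarray(px,float).reshape(-1,1,2)
    n=cv2.undistortPoints(px,k,d,None,None).reshape(-1,2)
    T=f["cam_to_world"]; r=np.c_[n,np.ones(len(n))]@T[:3,:3].T
    o=T[:3,3]; return o+r*((z-o[2])/r[:,2])[:,None]
def proj(f,P):
    k,d=K(f); M=np.linalg.inv(f["cam_to_world"])
    return cv2.projectPoints(np.asarray(P,float).reshape(-1,1,3),cv2.Rodrigues(M[:3,:3])[0],M[:3,3],k,d)[0].reshape(-1,2)
def balls(f,xr,yr):
    im=f["img"].astype(int); m=((im[...,0]>110)&(im[...,1]<60)&(im[...,2]<60)).astype(np.uint8)
    n,_,s,c=cv2.connectedComponentsWithStats(m)
    return [c[i] for i in range(1,n) if s[i,4]>8 and xr[0]<c[i][0]<xr[1] and yr[0]<c[i][1]<yr[1]]
def crop(f,name,x0,y0,x1,y1,s):
    cv2.imwrite(name,cv2.resize(f["img"][y0:y1,x0:x1,::-1],None,fx=s,fy=s,interpolation=cv2.INTER_CUBIC))
E
python3 - <<'E'
from h import *
for n,xr,yr in (("top",(230,365),(165,305)),("scene",(280,400),(220,310))):
    f=grab_frame(n); b=balls(f,xr,yr); P=back(f,b,0.0475)
    print(n,np.round(b,1).tolist()); print(P.round(4).tolist()); 
    c=P[:,:2].mean(0); print("c",c,[ (np.hypot(*(p[:2]-c)).round(4),np.degrees(np.arctan2(*(p[:2]-c)[::-1])).round(1)) for p in P])
    d=tip_of(n,"nozzle"); 
    for q in d: print("noz",q["centre"],q["score"],back(f,[q["centre"]],0.108))
    for t,z in (("tape",0.012),("jar",0.012),("block",0.012)):
        print(t,[back(f,[q["centre"]],z)[0].round(3) for q in tip_of(n,t)[:2]])
    if n=="top":
        crop(f,"pics/topc.png",200,110,400,320,2.8)
        print("board",back(f,[[206,143],[375,133],[391,303],[212,315]],0.012).round(3).tolist())
    else: crop(f,"pics/scenec.png",200,190,450,390,3)
E
```

```text
top [[298.7, 180.6], [239.5, 233.9], [353.4, 237.5], [294.1, 292.8]]
[[0.7468, 0.018, 0.0475], [0.5988, 0.1822, 0.0475], [0.582, -0.1287, 0.0475], [0.4352, 0.0353, 0.0475]]
c [0.59070676 0.02670322] [(np.float64(0.1564), np.float64(-3.2)), (np.float64(0.1557), np.float64(87.0)), (np.float64(0.1556), np.float64(-93.2)), (np.float64(0.1558), np.float64(176.8))]
noz [293.9, 162.2] 0.9 [[0.77971332 0.02849952 0.108     ]]
tape [array([0.53 , 0.234, 0.012]), array([0.766, 0.017, 0.012])]
jar [array([ 0.495, -0.183,  0.012]), array([0.529, 0.233, 0.012])]
block [array([ 0.674, -0.175,  0.012])]
board [[0.88, 0.29, 0.012], [0.9, -0.208, 0.012], [0.403, -0.229, 0.012], [0.381, 0.263, 0.012]]
scene [[295.9, 237.1], [383.2, 292.0], [301.9, 298.9]]
[[0.5836, -0.1287, 0.0475], [0.6004, 0.1825, 0.0475], [0.7461, 0.0192, 0.0475]]
c [0.64337209 0.0243083 ] [(np.float64(0.1643), np.float64(-111.3)), (np.float64(0.1639), np.float64(105.2)), (np.float64(0.1029), np.float64(-2.8))]
noz [297.4, 299.6] 0.58 [[0.78468891 0.03743013 0.108     ]]
tape [array([0.521, 0.218, 0.012])]
jar [array([ 0.476, -0.187,  0.012])]
block [array([ 0.682, -0.172,  0.012])]
```

View pics/topc.png

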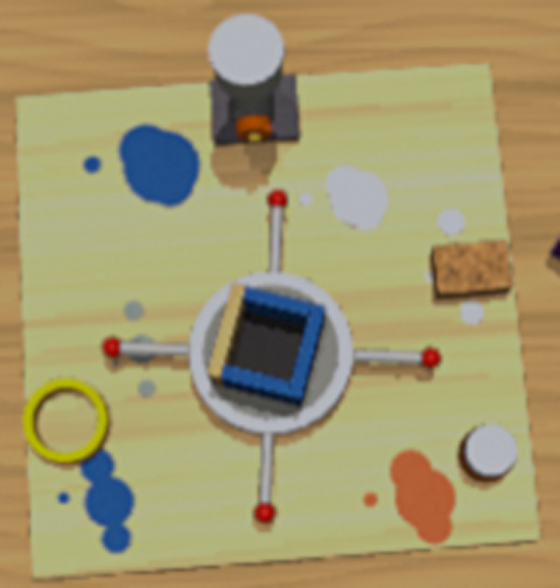

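View pics/scenec.png

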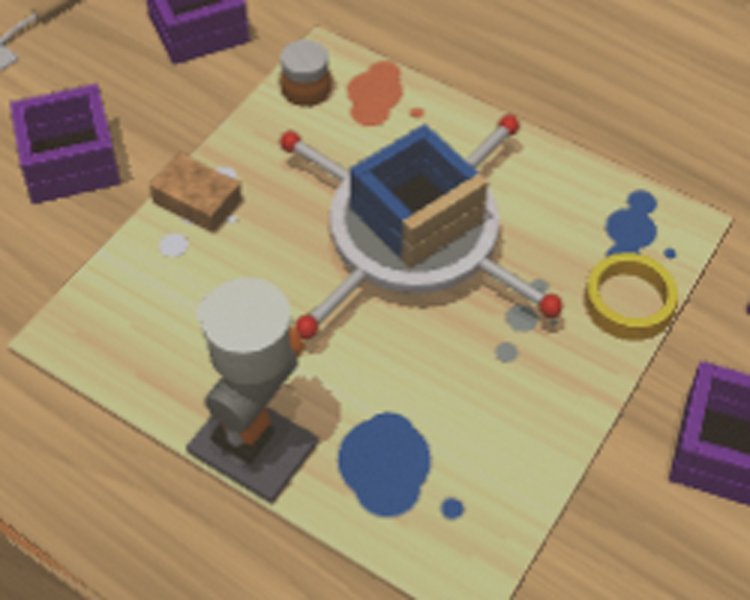

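The thing wanted is the blue planter with the wooden side, on the turntable: top (297,234), scene (338,258). The look-alikes are the purple boxes: top (172,232), (170,298), (420,194), (434,274). The crop confirms the choice, with the bare side facing left (+y). Next I fit its pose and check IK for pushing the spoke nearest the robot clockwise.

```bash
cat >> h.py <<'E'
from scipy.optimize import minimize
C=np.array([0.5907,0.0267]); YAW=np.radians(2.7)
def hull(f,x,y,a,s=8):
    c,sn=np.cos(a),np.sin(a)
    P=[[x+c*u-sn*v,y+sn*u+c*v,z] for z in(.055,.115) for u in(-.045,.045) for v in(-.045,.045)]
    m=np.zeros((480*2,640*2),np.uint8)
    h=cv2.convexHull((proj(f,P)*2+.5).astype(np.float32))
    cv2.fillConvexPoly(m,(h*16).round().astype(np.int32),1,cv2.LINE_8,4); return cv2.resize(m*255,(640,480),interpolation=cv2.INTER_AREA)/255.
def planter_pose(a0s):
    data=[]
    for n in("top","scene"):
        f=grab_frame(n); c=proj(f,[[*C,.085]])[0]
        L=[d for d in silhouettes(n,"planter") if np.hypot(*(np.array(d["centre"])-c))<20]
        if L: data.append((f,L[0]["mask"].astype(float),n))
    def cost(p,dd): return sum(np.abs(hull(f,p[0]/100+C[0],p[1]/100+C[1],p[2])-m).sum()/m.sum() for f,m,_ in dd)
    out=[]
    for dd in [data]+[[d] for d in data]:
        best=min((minimize(cost,[0,0,a],args=(dd,),method="Nelder-Mead",options=dict(initial_simplex=[[0,0,a],[.5,0,a],[0,.5,a],[0,0,a+.2]],maxiter=120)) for a in a0s),key=lambda r:r.fun)
        out.append(("+".join(d[2] for d in dd),best.x[:2]*10,np.degrees(best.x[2]),best.fun))
    return out
def knobs():
    f=grab_frame("top"); c=proj(f,[[*C,.0475]])[0]
    b=balls(f,(c[0]-75,c[0]+75),(c[1]-75,c[1]+75)); P=back(f,b,.0475)[:,:2]-C
    return [(np.hypot(*p).round(3),np.degrees(np.arctan2(p[1],p[0])).round(1)) for p in P]
def down(psi):
    c,s=np.cos(psi),np.sin(psi)
    return cv2.Rodrigues(np.array([[c,s,0],[s,-c,0],[0,0,-1.]]))[0].ravel()
def fp(deg,r=.125,z=.036):
    a=np.radians(deg); return [C[0]+r*np.cos(a),C[1]+r*np.sin(a),z], a
E
python3 - <<'E'
from h import *
for o in planter_pose([1.0,1.25,1.5]): print(o)
print(knobs())
for s in (90,-90):
  for d in (197,180,160,140,115):
    p,a=fp(d); q=ik(p,down(a+np.radians(s))); print(s,d,None if q is None else np.round(q,2))
E
```

```text
('top+scene', array([0.06815008, 1.42500069]), np.float64(72.94794274474677), np.float64(0.10792213288192974))
('top', array([0.45570179, 1.16367242]), np.float64(73.02032705265913), np.float64(0.03523769219918183))
('scene', array([-1.92184271,  1.93426091]), np.float64(74.18675920223367), np.float64(0.06192975031739315))
[(np.float64(0.156), np.float64(-3.2)), (np.float64(0.156), np.float64(87.0)), (np.float64(0.156), np.float64(-93.2)), (np.float64(0.156), np.float64(176.8))]
90 197 [-0.18  0.42 -0.64  0.51  0.    2.67]
90 180 [-0.1   0.42 -0.65  0.5   0.    3.04]
90 160 [-0.01  0.43 -0.62  0.52  0.   -2.8 ]
90 140 [ 0.07  0.47 -0.55  0.55 -0.   -2.38]
90 115 [ 0.12  0.54 -0.42  0.61  0.   -1.89]
-90 197 [-0.18  0.42 -0.64  0.51  0.   -0.47]
-90 180 [-0.1   0.42 -0.65  0.5   0.   -0.1 ]
-90 160 [-0.01  0.43 -0.62  0.52  0.    0.34]
-90 140 [ 0.07  0.47 -0.55  0.55 -0.    0.77]
-90 115 [ 0.12  0.54 -0.42  0.61 -0.    1.26]
```

```bash
python3 - <<'E'
from h import *
grab()
p,a=fp(199,z=.25); movep(p,down(a-np.pi/2))
p,a=fp(199,z=.037); move_l(p,0.12)
s=get_state(); print(s["clock"],s["position"],s["contact_force"],s["finger_gap"])
f=grab_frame("scene"); crop(f,"pics/s1.png",250,150,450,300,4)
E
```

```text
6.4333 [ 0.47300445 -0.01409676  0.03752266] [-0.0283941   0.06347539  0.11162244] 0.0015136666472418269
```

View pics/s1.png

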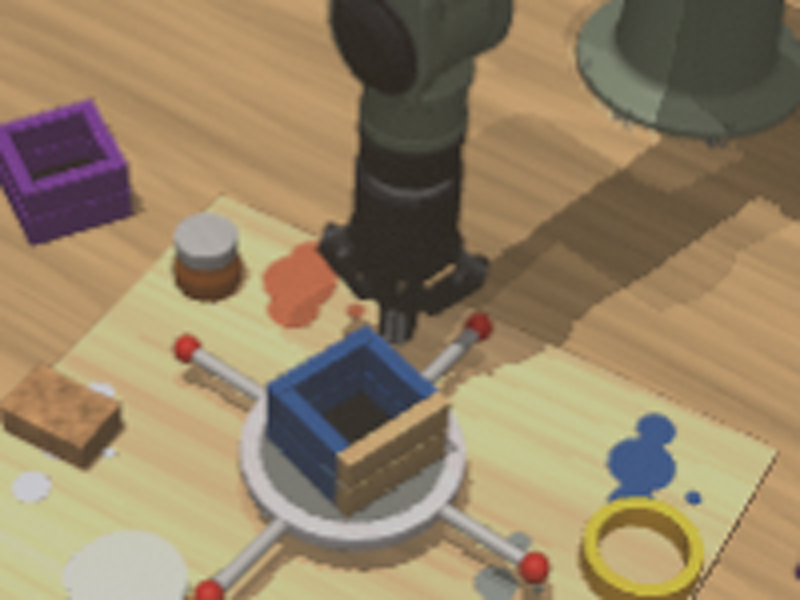

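The fingertip is down on the far side of the spoke nearest the robot, at crop (395,325). The planter is untouched and there is clear space around it. Now I push slowly clockwise.

```bash
python3 - <<'E'
from h import *
for d in list(range(193,127,-6)):
    p,a=fp(d,z=.037); move_l(p,0.05,rot=down(a-np.pi/2))
    s=get_state()
    F=s["contact_force"]
    if np.linalg.norm(F)>15: print("force",d,F); break
sleep(.3)
print(s["clock"],d,F,s["position"]); print(knobs())
for o in planter_pose([.2,.4,.6]): print(o)
f=grab_frame("scene"); crop(f,"pics/s2.png",250,150,450,300,4)
f=grab_frame("top"); crop(f,"pics/t2.png",200,110,400,320,2.8)
E
```

```text
10.975 133 [-0.89950921  0.10530787  0.3247937 ] [0.50522563 0.11795145 0.03693608]
[(np.float64(0.156), np.float64(33.4)), (np.float64(0.155), np.float64(-56.7)), (np.float64(0.156), np.float64(-146.7))]
('top+scene', array([1.88844949, 2.36363205]), np.float64(20.355150802320143), np.float64(0.0870389601207271))
('top', array([2.21443309, 2.8916707 ]), np.float64(20.377483364150343), np.float64(0.038179083993984786))
('scene', array([1.03375289, 1.5906558 ]), np.float64(22.44146237317865), np.float64(0.03806656193634724))
```

View pics/s2.png

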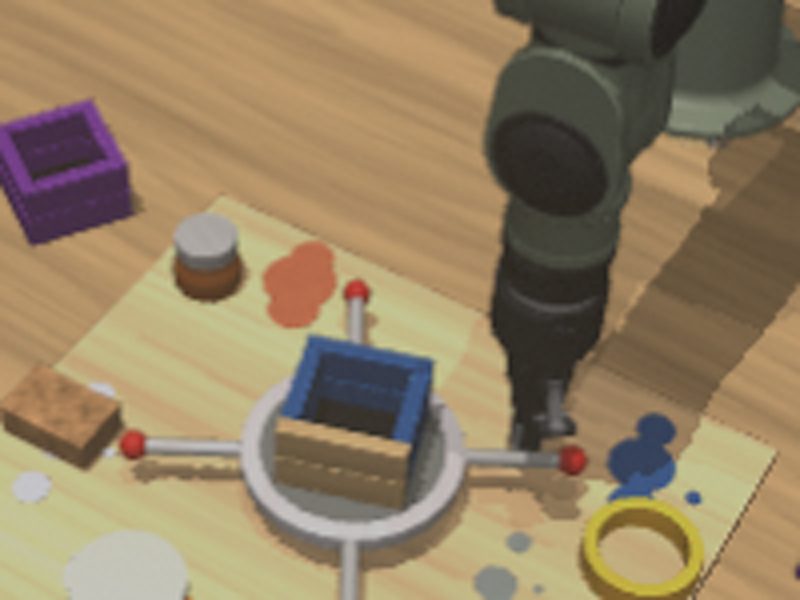

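View pics/t2.png

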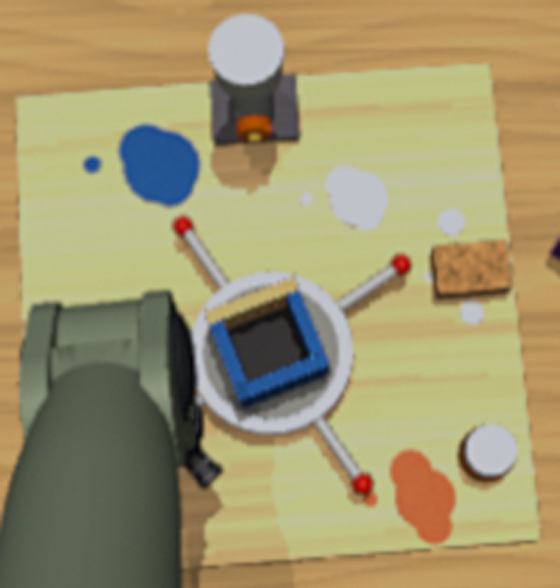

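The turntable has turned 53.6° and the planter went with it, so its yaw is now about 20.5°. I need about 18° more. The fingertip is at 133°, so I push on to 115°.

```bash
python3 - <<'E'
from h import *
for d in (127,121,117.5,115.2):
    p,a=fp(d,z=.037); move_l(p,0.04,rot=down(a-np.pi/2))
F=get_state()["contact_force"]; print(F)
sleep(.3); print(knobs())
# back off anticlockwise, then up
p,a=fp(124,z=.037); move_l(p,0.06)
p[2]=.25; move_l(p,0.15)
p,a=fp(215,r=.25,z=.27); movep([.38,.22,.27],get_state()["eef_rot"])
sleep(.3)
print(get_state()["clock"],knobs())
for o in planter_pose([-.2,.05,.3]): print(o)
for n in("top","scene"):
    f=grab_frame(n); print(n,[back(f,[q["centre"]],.108)[0].round(3) for q in tip_of(n,"nozzle")[:1]])
    for t in("tape","jar","block"): print(t,[back(f,[q["centre"]],.012)[0].round(3) for q in tip_of(n,t)[:1]])
    if n=="top": crop(f,"pics/t3.png",200,110,400,320,2.8)
    else: crop(f,"pics/s3.png",200,190,450,390,3)
E
```

```text
[-0.77510657  0.20438775  0.21063186]
[(np.float64(0.156), np.float64(15.8)), (np.float64(0.156), np.float64(-74.4)), (np.float64(0.156), np.float64(-164.3))]
16.5833 [(np.float64(0.156), np.float64(15.8)), (np.float64(0.156), np.float64(-74.4)), (np.float64(0.156), np.float64(106.2)), (np.float64(0.156), np.float64(-164.2))]
('top+scene', array([1.5494881 , 1.22519969]), np.float64(3.880199968675209), np.float64(0.11835077722754853))
('top', array([2.49232289, 1.15505645]), np.float64(3.3598187279945853), np.float64(0.033334840469623664))
('scene', array([-0.27991361, -0.24588662]), np.float64(4.844102014861399), np.float64(0.06180758017492712))
top [array([0.789, 0.031, 0.108])]
tape [array([0.531, 0.227, 0.012])]
jar [array([ 0.476, -0.58 ,  0.012])]
block []
scene [array([0.777, 0.035, 0.108])]
tape [array([0.531, 0.23 , 0.012])]
jar [array([ 0.493, -0.191,  0.012])]
block [array([ 0.67 , -0.183,  0.012])]
```

View pics/t3.png

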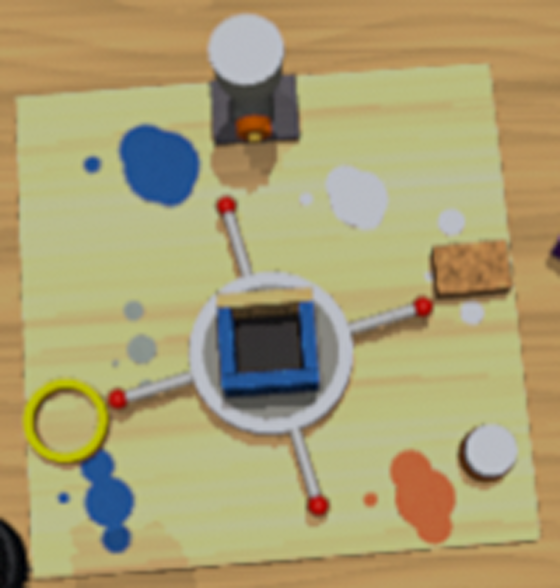

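View pics/s3.png

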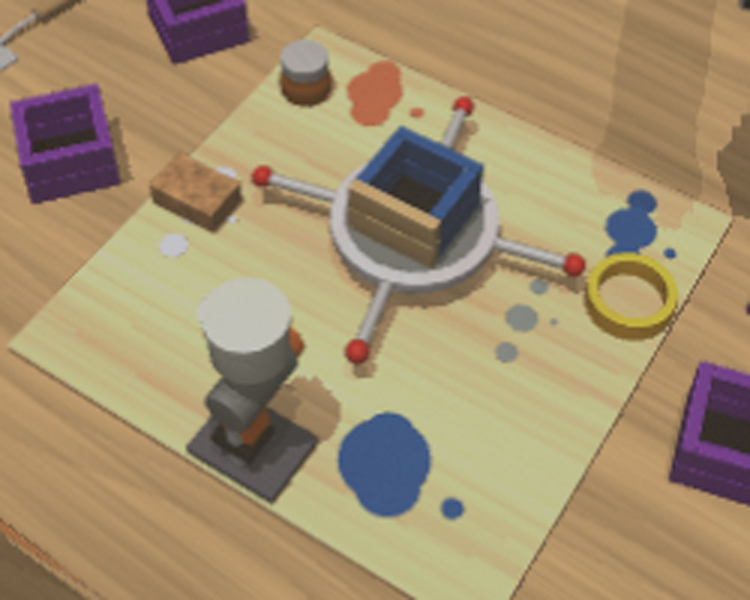

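The bare side faces the nozzle and everything is at rest, with the bystanders unmoved in the pictures. Handing in.

```bash
python3 - <<'E'
from h import *
sleep(.3); sign_off()
E
```

```text
the job is handed in; nothing more can be done
```

I pushed the spoke nearest the robot about 70.6° clockwise with the closed fingertip, in two stages with a look in between. Then I backed off, retreated clear and handed the job in at about 17 s; no verdict is reported.

**Aim:** The last fits put the planter's bare side at a yaw of 3.4° (top camera) and 4.8° (scene camera). The nozzle lies at about 2.7° by the board edges, and at 1.3° to 2.5° by the nozzle detector. That leaves an error of about 1 to 3.5°, against the 10° allowed.

**Planter position:** It is within about 3 mm of the axis. The knob angles were the same, within 0.1°, before and after the finger left, so the turntable stayed where it was put.

**Contact and bystanders:** The force readings I printed were about 1 N, and I saw no contact with the planter. In the last pictures the tape, jar and block are in their starting places. I did not re-measure the things on the bench (paint can, spray can, brush, scraper).

**Detector disagreements:** In the last top picture the jar detector reported a false spot near y = −0.58 m and the block detector found nothing. The scene camera and the top picture itself show both in place. The scene camera also read the planter's yaw 1 to 2° higher than the top camera in every fit.

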